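# Tap a necklace T-bar into its turned base and set it on display

### The job

Put the necklace stand together: lower the T-bar's tapered foot loosely into the socket of the round base, let go of it, then tap it down from above with the rubber mallet, firmly but never hard enough to split the base, until friction alone holds it tight. Set the mallet back down on the counter, then lift the whole stand by its T-bar, so that the base hangs from the taper, and stand it upright in the middle of the green display riser. Leave the mug, the snow globe and the sheep where they are.

Things in the scene. Friction and masses are not known exactly. Their poses are not given: they have to be found in the camera images.
- tbar: Dark wooden T-bar, 170 mm tall, 160 g: a crossbar on top, 150 mm long (its y), 22 thick (x), 24 high; a round post 18 mm across; a brass collar 36 mm across, 36 to 43 mm above the tip; below it a steel shank tapering from 26 to 19 mm across, tip rounded. Origin: centre of the tip; z up along the post. It starts upright in the rack, collar on the rack's top.
- tbar_top (a point): Centre of the crossbar's top face, where it is tapped; 170 mm above the tip. Grip the crossbar from above across its 22 mm thickness, 12 mm below this face. When it stands in the base, bring the fingers near it, close softly (30, then 50 N) and lift steadily, under 0.1 m/s: rocking or jerking works the fit loose.
- base: Loose turned dark wood base, round, 116 mm across and 45 mm high, about 0.6 kg (too wide to grip), with a brass ring round the socket in its top. Origin: centre of its underside; z up.
- socket (a point): Centre of the socket's mouth in the base's top, 45 mm above its underside: 25 mm across, 38 mm deep, tapered as the shank. About 4 N stands the T-bar loosely in it; over some 15 N by hand wedges it, which is for the mallet to do. It is tight when firm taps of 26 to 34 N move it no more; under 24 N is too light, over 40 N splits the base.
- mallet: Small rubber mallet, 260 g, standing on its striking face: round head 44 mm across, 65 mm high; a flat-sided yellow moulded handle with a black grip, 16 mm wide (y), 22 high, leaves it level along the mallet's -x, 22 to 169 mm from the head's axis, its middle 32.5 mm above the face. Origin: centre of the striking face on the counter; z up through the head.
- rack: Fixed pale wooden block, 90 x 90 mm and 55 mm high, with a loose hole 31 mm across in its top that holds the T-bar. Origin: centre of its underside.
- riser: Fixed green display riser, 170 x 170 mm and 30 mm high. Origin: centre of its underside.
- riser_top (a point): Centre of the riser's top face, 30 mm above the counter, where the middle of the base goes.
- mug: Green mug, 76 mm across, 85 mm high. Bystander. Origin: centre of its underside.
- globe: Snow globe on a wooden foot, 68 mm across, 82 mm high. Bystander. Origin: centre of its underside.
- sheep: White sheep figurine with a black head, 80 mm long, 62 mm high. Bystander. Origin: between its feet.
- shank (a point): Point on the T-bar's axis 30 mm above its tip, where the shank is as wide as the socket's mouth: level with the mouth when the shank first binds (collar 6 mm above the base). Driving it tight takes it only 1 to 2 mm farther: the fit is stiff, some 30 N per mm, so go by the force, not the height. The collar never meets the base.
- mallet_grip (a point): Where to grip the handle from above, hard (120 N): 38 mm from the head's axis, 32.5 mm above the striking face, which then strikes straight down. Tap slowly, at about 20 mm/s, and stop on force: a faster blow peaks above the force seen at the wrist. Arm and grip give too, several mm at 25 N.
Things that resemble listed ones, but are neither listed nor needed, are in the scene too. There is more than one size of the mallet; the one meant has the size given above.

How it is judged:
By the outcome, as a careful person would: the job done as asked, in the order asked, and still so for the second after the job is handed in, with the robot touching nothing.
It also fails if it takes over 69 s, if anything falls off the work surface, if the arm or the gripper's body presses on something with over 40 N, if the wrist force passes 120 N, or if a joint passes its speed limit or range.

### The arm

A 6-joint arm with a two-finger parallel gripper is mounted at the origin on the work surface. World frame = base frame: x ahead of the robot, y to its left, z up, the work surface at z = 0. Lengths are in m, angles in rad, forces in N, time in s.
With the tool pointing down it reaches from about 0.375 to 0.9 m from the base axis. Payload 3.1 kg.
Tool frame: the origin (TCP) lies midway between the tips of the shut fingers; the grasp point (between the pads) lies robot.grip_depth behind it (robot.grip_depth is the distance from the TCP to the grasp point, in m); z points along the fingers, y is the line along which they close (so a half turn about z gives the same grasp; the last joint's range is limited). The gripper opens to 87 mm and grips with 3 to 60 N. Pads are 19 mm wide; open, the fingers measure 117 mm over their backs; the gripper's body (75 mm by 190 mm) begins 51 mm behind the grasp point.
Start: joints at [-1.31, 0.527, 1.433, -0, 1.181, -0.178], TCP at [0.266, -0.565, 0.223] pointing down, gripper open.
Joint ranges: [-3.08, 3.08], [-0.75, 2.2], [0.22, 2.44], [-1.43, 4.57], [0, 2.65], [-2.85, 2.85]. Speed limits (rad/s): [2.79, 2.79, 3.14, 3.14, 3.14, 3.14].

### API

Orientations are given as a unit quaternion [x, y, z, w].
In Python, from rig import robot gives the robot as it stands.
- The arm moves only by the tool advance, called by a JSON object that holds its "method" and its "body", one argument or row to a line. Schema: {"type":"object","properties":{"segments":{"type":"object","properties":{"steps":{"type":"array","items":{"type":"array","items":{"type":"number"},"minItems":4,"maxItems":4},"minItems":1,"maxItems":20}},"additionalProperties":false,"required":["steps"]},"aperture":{"type":"number"},"grip_force":{"type":"number"},"only":{"type":"string"},"quiet":{"type":"boolean"},"lines":{"type":"string"}},"required":["segments"],"additionalProperties":false}. segments is an object whose key "steps" holds a list of rows, 1 to 20 of them, each of 4 numbers: dx, dy, dz in shares of 0.5 m (1.0 is 0.5 m), then a turn about the tool's z in normalised numbers (1 is 2 pi rad); each row shifts and turns the commanded pose from where the row before left it, along the tool's axes as they then stand; what a row does not reach is not made up. A row lasts 1/12 s, in which the tool goes at most 0.0417 m and 0.125 rad, less where a joint would pass 70% of its speed; a pose out of reach is approached as far as the arm can. aperture is the finger opening in m, set as the call begins (left out keeps the last). The fingers move at their own pace and stop on an object; grip_force is the grip in N (left out, the last holds). Time passes only in rows, so rows that do not move let the fingers close. The tool returns the time, the measured TCP pose, the force, the opening and the grip force at its end. only (a regular expression) keeps the lines of the reply that match it, lines (a string "A,B") keeps lines A to B, and quiet returns only ok. A shift or turn number past 1, either way, is cut back to 1. Input that does not fit is refused with a message, and nothing moves.
- robot.get_obs(): the state, without advancing time (a new reading comes with each control period).
- robot.camera(name): name is "scene" or "side" or "wrist"; returns a dict with "img" (480x640x3 uint8, red, green, blue), "fx", "fy", "cx", "cy" (pixels), "xyz" and "attitude" of the camera in the world. Camera axes: x right, y down, z forward; pixel columns grow to the right and rows downward; lengths in m; the calibration is good to about 2 mm. A picture is of the moment at which its call begins. There is no depth.
- robot.hand_in(): hands the job in; it is judged then, once.
The state is a dict: "time": time; "q": joint angles; "joint_velocities": joint speeds; "joint_torque": joint torques, N m; "position": TCP position; "tool_rot": TCP orientation; "ft_force": force on the tool from outside, world axes, zero at the start; "moment": the same for the moment, N m; "grip_width": finger opening in m; "grip_force": force on a finger pad.
Only numpy, scipy, OpenCV 4.12 (cv2) and the standard library are available. Lean on these libraries where they do the work, as an engineer would, in place of code of your own. Each camera call takes 0.05 s, during which the arm holds its last target. There are 200 camera calls.

## Working session

There is one attempt and no reset: what is moved stays moved. The work goes in short steps, Python scripts to look and compute and a tool call to move; the robot and the scene stay as the last step left them, time stands still between calls to the robot, and variables do not carry over. Pictures are saved under pics/ and viewed, at most 10 in all, crops included, and the job is handed in when it is done.

```bash
mkdir -p pics; ls; python3 - <<'E'
from rig import robot
import cv2
for n in("scene","side"):
    c=robot.camera(n); cv2.imwrite(f"pics/{n}0.png",c["img"][:,:,::-1]); print(n,{k:v for k,v in c.items() if k!="img"})
o=robot.get_obs(); print(o, robot.grip_depth)
E
```

```text
pics
scene {'fx': 613.492674108692, 'fy': 613.492674108692, 'cx': 324.0827275148571, 'cy': 234.46656482923964, 'xyz': array([ 1.37949841, -0.84123789,  1.04285003]), 'attitude': array([ 0.81973366,  0.35186265, -0.17792357, -0.41541858])}
side {'fx': 493.45845507726926, 'fy': 493.45845507726926, 'cx': 316.9381267288158, 'cy': 231.29393273977857, 'xyz': array([0.17088136, 0.58386275, 0.859513  ]), 'attitude': array([-0.22520899,  0.9069895 , -0.34514861,  0.08673755])}
{'time': 0.1, 'q': array([-1.30948730e+00,  5.28375262e-01,  1.43372884e+00,  3.89866512e-06,
        1.18138874e+00, -1.78470301e-01]), 'joint_velocities': array([ 0.00018566, -0.00235229, -0.00278092, -0.00183409,  0.00032566,
       -0.00081848]), 'joint_torque': array([-1.40989137e-04, -4.40985096e+01, -1.77151108e+01,  6.33868994e-02,
        5.34083415e-02, -4.86279987e-05]), 'position': array([ 0.2659662 , -0.56488818,  0.22168263]), 'tool_rot': array([ 9.75921243e-01,  2.18121122e-01, -3.75399307e-05, -9.49354719e-04]), 'ft_force': array([-0.40715779, -0.07199006, -0.3180755 ]), 'moment': array([ 0.00143054,  0.00506642, -0.00184856]), 'grip_force': 0.0, 'grip_width': 0.08678360943496198} 0.0187
```

View pics/scene0.png

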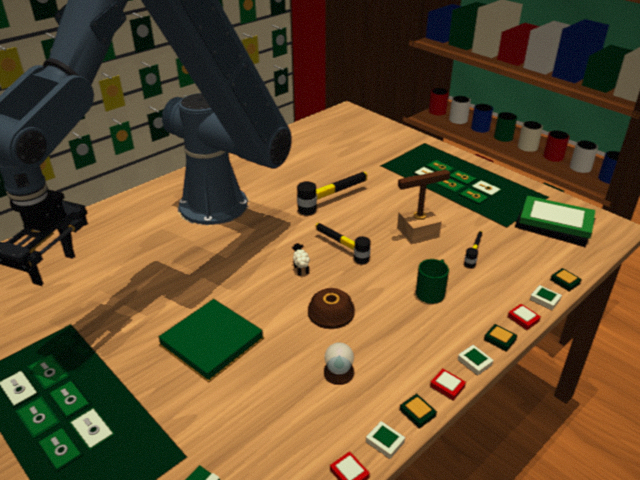

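View pics/side0.png

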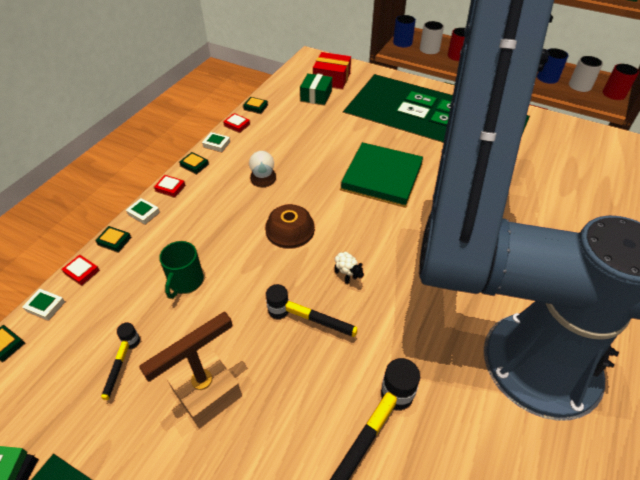

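The mallets could be confused: large (scene 307,198 / side 401,383), medium (362,250 / 277,302) and small (471,258 / 127,335). The riser at scene (211,337) could be confused with the green box (556,218) and the mats. I'll measure them all, then look at a close crop.

```bash
cat > h.py <<'E'
import numpy as np, cv2
from scipy.spatial.transform import Rotation as R
from rig import robot
def ray(c,p):
    d=R.from_quat(c["attitude"]).apply([(p[0]-c["cx"])/c["fx"],(p[1]-c["cy"])/c["fy"],1]); return np.array(c["xyz"]),d
def atz(c,p,z):
    o,d=ray(c,p); return o+d*(z-o[2])/d[2]
def tri(cs,ps):
    A=np.zeros((3,3));b=np.zeros(3)
    for c,p in zip(cs,ps):
        o,d=ray(c,p);d/=np.linalg.norm(d);M=np.eye(3)-np.outer(d,d);A+=M;b+=M@o
    return np.linalg.solve(A,b)
def proj(c,P):
    v=R.from_quat(c["attitude"]).inv().apply(np.atleast_2d(P)-c["xyz"]); return np.c_[c["cx"]+c["fx"]*v[:,0]/v[:,2],c["cy"]+c["fy"]*v[:,1]/v[:,2]]
E
python3 - <<'E'
from h import *
import pickle
np.set_printoptions(precision=4,suppress=True)
s=robot.camera("scene");d=robot.camera("side");pickle.dump((s,d),open("cams.pkl","wb"))
for n,a,b in [("big head",(307,186),(401,375)),("med head top",(362,240),(277,292)),("small",(471,252),(127,330)),("socket",(331,299),(289,216)),("crossL",(400,183),(148,370)),("crossR",(447,175),(228,322)),("riserN",(211,301),(422,150))]:
    print(n,tri([s,d],[a,b]))
i=s["img"][160:330,290:490];cv2.imwrite("pics/c1.png",cv2.resize(i,None,fx=3.5,fy=3.5,interpolation=cv2.INTER_CUBIC)[:,:,::-1])
i=d["img"][190:430,95:375];cv2.imwrite("pics/c2.png",cv2.resize(i,None,fx=2.5,fy=2.5,interpolation=cv2.INTER_CUBIC)[:,:,::-1])
E
```

```text
big head [0.2208 0.1918 0.0826]
med head top [0.4996 0.1348 0.0635]
small [0.7153 0.3286 0.0405]
socket [ 0.5924 -0.0701  0.0416]
crossL [0.5087 0.3632 0.1605]
crossR [0.5344 0.3286 0.1989]
riserN [ 0.4115 -0.3258  0.0985]
```

View pics/c1.png

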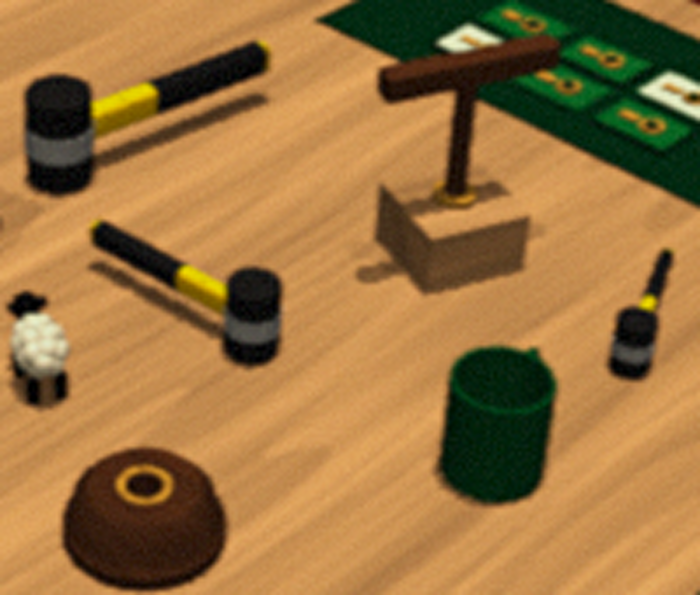

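View pics/c2.png

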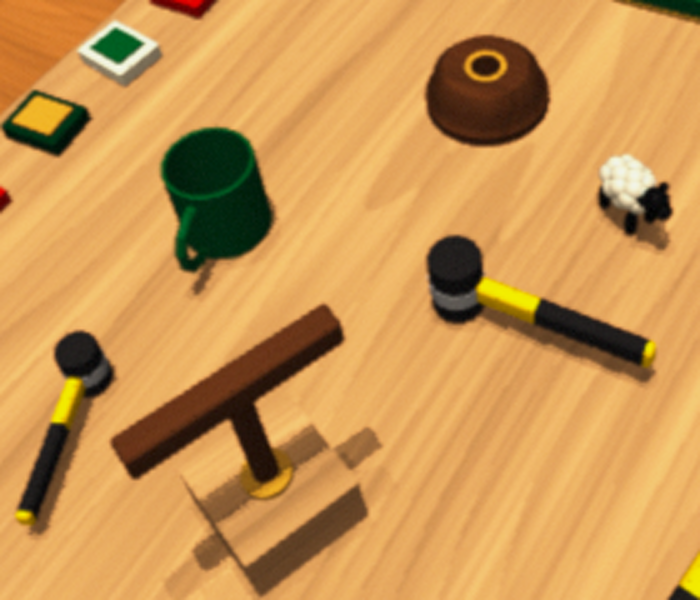

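Close crop: the medium mallet (c1 head top 253,287) has a head about 15.7 px wide at 1.6 m, so roughly 42–44 mm, and its top triangulates at z≈0.064. It's the one meant; the other two tops come out at 0.083 and 0.04. The T-bar is in the rack at c1 (455,195), and the base's brass ring is at c1 (144,485) and c2 (485,66).

```bash
python3 - <<'E'
from h import *
import pickle
np.set_printoptions(precision=4,suppress=True)
s,d=pickle.load(open("cams.pkl","rb"))
S=lambda x,y:(290+x/3.5,160+y/3.5); D=lambda x,y:(95+x/2.5,190+y/2.5)
def show(n,a,b,z): print(n,tri([s,d],[a,b]),"at z",z,atz(s,a,z)[:2],atz(d,b,z)[:2])
show("ring",S(144,485),D(485,66),.045)
show("mallet",S(253,287),D(455,263),.065)
show("handle end",S(98,231),D(648,353),.0325)
show("bar mid",S(468,58),D(227,381),.189)
show("bar scene-left end",S(385,75),D(334,314),.189)
show("bar scene-right end",S(553,43),D(119,448),.189)
show("collar",S(454,193),D(266,473),.06)
show("sheep",S(40,365),D(632,185),.03)
show("mug",S(503,380),D(210,160),.085)
show("globe",(340,362),(262,163),.055)
for c,ps in((s,[(213,300),(262,333),(210,368),(160,339)]),(d,[(360,145),(422,150),(408,194),(342,182)])):
    P=np.array([atz(c,p,.03)[:2] for p in ps]);print("riser",P.mean(0),P.tolist())
# large/small widths
for n,z,a,b in(("med",.065,S(225,290),S(281,290)),("big",.09,S(26,105),S(93,105)),("small",.04,S(613,325),S(656,325))): print(n,np.linalg.norm(atz(s,a,z)-atz(s,b,z)))
w=robot.camera("wrist");print(w["xyz"],R.from_quat(w["attitude"]).as_matrix(),w["fx"])
print(R.from_quat(robot.get_obs()["tool_rot"]).as_matrix())
E
```

```text
ring [ 0.5917 -0.0689  0.0417] at z 0.045 [ 0.595 -0.071] [ 0.5894 -0.0669]
mallet [0.499  0.1368 0.0554] at z 0.065 [0.5082 0.1278] [0.4945 0.1415]
handle end [0.337  0.1251 0.0303] at z 0.0325 [0.3406 0.1236] [0.3355 0.1254]
bar mid [0.5246 0.3467 0.1832] at z 0.189 [0.5302 0.3384] [0.5219 0.349 ]
bar scene-left end [0.4957 0.2783 0.1837] at z 0.189 [0.5026 0.2728] [0.4916 0.2795]
bar scene-right end [0.5549 0.4124 0.1827] at z 0.189 [0.5614 0.4043] [0.5504 0.4133]
collar [0.5243 0.3468 0.0558] at z 0.06 [0.5284 0.3423] [0.5219 0.3476]
sheep [ 0.4224 -0.0189  0.022 ] at z 0.03 [ 0.4343 -0.0234] [ 0.4168 -0.0166]
mug [0.7176 0.1586 0.0812] at z 0.085 [0.7215 0.1565] [0.713  0.1594]
globe [ 0.7476 -0.1967  0.0414] at z 0.055 [ 0.7588 -0.2036] [ 0.7357 -0.186 ]
riser [ 0.4807 -0.341 ] [[0.38877383376259933, -0.2716834529137788], [0.5580084596815107, -0.25536677873138247], [0.5625272646031525, -0.40230887854982406], [0.41368861894516573, -0.43470273187824565]]
riser [ 0.4724 -0.341 ] [[0.5611691591991722, -0.3940835418308245], [0.40786234920548325, -0.45125229818986135], [0.3805397707697947, -0.27730717095854596], [0.5400180171738422, -0.2412939877793463]]
med 0.04232863342503615
big 0.05576775619768684
small 0.03263378062858946
[ 0.3383 -0.53    0.3841] [[ 0.427  -0.8653 -0.2626]
 [-0.9042 -0.4089 -0.123 ]
 [-0.001   0.2899 -0.957 ]] 341.10983838984566
[[ 0.9048  0.4258 -0.0002]
 [ 0.4258 -0.9048  0.001 ]
 [ 0.0002 -0.001  -1.    ]]
```

Units first: shifts go in shares of 0.5 m and turns go in shares of 2 pi rad. So -0.0298 m is -0.0596, -0.005 m is -0.01.

{"method": "advance", "body": {
  "segments": {"steps": [[0.052, -0.0596, -0.01, 0], [0.052, -0.0596, -0.01, 0], [0.052, -0.0596, -0.01, 0], [0.052, -0.0596, -0.01, 0], [0.052, -0.0596, -0.01, 0], [0.052, -0.0596, -0.01, 0], [0.052, -0.0596, -0.01, 0], [0.052, -0.0596, -0.01, 0], [0.052, -0.0596, -0.01, 0], [0.052, -0.0596, -0.01, 0], [0.052, -0.0596, 0, 0], [0.052, -0.0596, 0, 0], [0.052, -0.0596, 0, 0], [0.052, -0.0596, 0, 0], [0.052, -0.0596, 0, 0], [0.052, -0.0596, 0, 0], [0.052, -0.0596, 0, 0], [0.052, -0.0596, 0, 0], [0.052, -0.0596, 0, 0], [0.052, -0.0596, 0, 0]]},
  "aperture": 0.06,
  "grip_force": 30
}}

```text
time: 1.92
position: [0.4829, 0.1973, 0.2726]
tool_rot: [0.976, 0.218, 0.0, 0.0]
ft_force: [-0.0, -0.8, 0.7]
grip_width: 0.0603
grip_force: 0.0
```

{"method": "advance", "body": {
  "segments": {"steps": [[0.052, -0.0596, 0, 0], [0.052, -0.0596, 0, 0], [0.052, -0.0596, 0, 0], [0.052, -0.0596, 0, 0], [0, 0, 0, -0.0191], [0, 0, 0, -0.0191], [0, 0, 0, -0.0191], [0, 0, 0, -0.0191], [0, 0, 0, -0.0191], [0, 0, 0, -0.0185], [0, 0, 0, 0]]}
}}

```text
time: 2.83
position: [0.526, 0.3473, 0.2723]
tool_rot: [0.837, 0.547, -0.0, -0.0]
ft_force: [0.4, -0.5, -0.2]
grip_width: 0.06
grip_force: 0.0
```

```bash
python3 - <<'E'
from h import *
import pickle
w=robot.camera("wrist");o=robot.get_obs();pickle.dump((w,o),open("w1.pkl","wb"));cv2.imwrite("pics/w1.png",w["img"][:,:,::-1])
print(o["position"],o["q"],R.from_quat(o["tool_rot"]).as_matrix()[:,0])
print(proj(w,[[.525,.347,.189],[.525,.347,.06]]))
E
```

```text
[0.52608577 0.34730357 0.27235738] [4.06470576e-01 4.86131122e-01 1.35990066e+00 2.53594216e-05
 1.29599151e+00 8.23839899e-01] [ 4.05363238e-01  9.14155652e-01 -2.99405717e-04]
[[311.5743295  248.5564768 ]
 [311.74998577 212.10085005]]
```

View pics/w1.png

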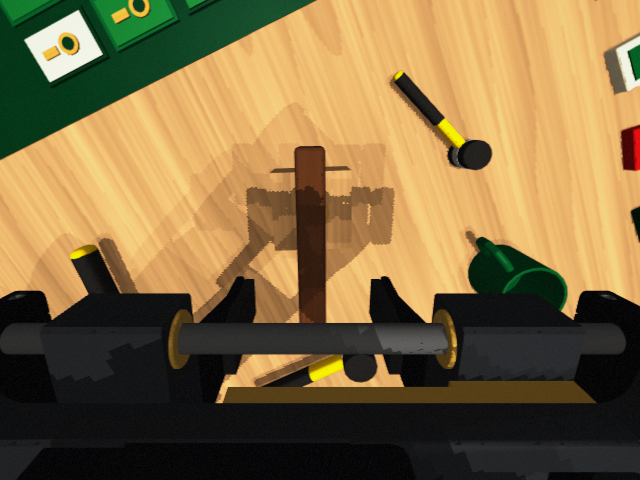

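Wrist view: the crossbar's top runs from (310,150) at its far end to (312.5,310), centred between the fingers, with the rack beneath it.

```bash
python3 - <<'E'
from h import *
import pickle
np.set_printoptions(precision=4,suppress=True)
w,o=pickle.load(open("w1.pkl","rb"))
T=R.from_quat(o["tool_rot"]).as_matrix()
i=w["img"].astype(int)
for r in (160,200,240,280,310):
    row=i[r]; m=np.where((row[260:360,2]<60)&(row[260:360,0]<130)&(row[260:360,0]>20))[0]+260
    print(r,m.min(),m.max(),len(m),row[285:340:6].tolist() if r in(160,280) else "")
for p in [(310,148),(310.2,160),(312.5,310)]:
    P=atz(w,p,.189); print(p,P,(P-o["position"])@T)
E
```

```text
160 295 324 30 [[227, 169, 102], [227, 169, 103], [93, 53, 26], [104, 56, 29], [99, 52, 26], [103, 56, 30], [86, 44, 21], [231, 175, 104], [225, 165, 97], [222, 163, 98]]
200 260 351 80 
240 260 325 55 
280 298 325 28 [[239, 188, 114], [241, 190, 115], [224, 165, 99], [49, 28, 13], [47, 26, 13], [54, 31, 20], [51, 29, 17], [181, 130, 77], [236, 182, 111], [243, 195, 119]]
310 299 325 27 
(310, 148) [0.5535 0.4149 0.189 ] [ 0.073  -0.0023  0.0833]
(310.2, 160) [0.5504 0.4074 0.189 ] [ 0.0648 -0.0022  0.0833]
(312.5, 310) [0.5049 0.2991 0.189 ] [-0.0526  0.0002  0.0834]
```

Scaled: 0.03 m is 0.06, 0.02 m is 0.04, -0.02 rad is -0.0032.

{"method": "advance", "body": {
  "segments": {"steps": [[-0.004, -0.002, 0.05, -0.0032], [0, 0, 0.06, 0], [0, 0, 0.06, 0], [0, 0, 0.04, 0], [0, 0, 0.018, 0], [0, 0, 0, 0]]}
}}

```text
time: 3.38
position: [0.523, 0.3452, 0.156]
tool_rot: [0.833, 0.554, -0.003, -0.001]
ft_force: [-0.6, -0.4, 0.4]
grip_width: 0.0601
grip_force: 0.0
```

{"method": "advance", "body": {
  "segments": {"steps": [[0, 0, 0, 0], [0, 0, 0, 0], [0, 0, 0, 0], [0, 0, 0, 0], [0, 0, 0, 0], [0, 0, 0, 0]]},
  "aperture": 0.015,
  "grip_force": 40
}}

```text
time: 3.88
position: [0.5248, 0.3461, 0.1594]
tool_rot: [0.832, 0.555, 0.001, 0.0]
ft_force: [-0.0, -0.1, 0.3]
grip_width: 0.0278
grip_force: 0.0
```

{"method": "advance", "body": {
  "segments": {"steps": [[0, 0, 0, 0], [0, 0, 0, 0], [0, 0, 0, 0], [0, 0, 0, 0]]}
}}

```text
time: 4.22
position: [0.5247, 0.346, 0.159]
tool_rot: [0.832, 0.555, 0.0, 0.0]
ft_force: [-0.7, -0.0, 2.8]
grip_width: 0.0217
grip_force: 40.0
```

{"method": "advance", "body": {
  "segments": {"steps": [[0, 0, -0.012, 0], [0, 0, -0.024, 0], [0, 0, -0.04, 0], [0, 0, -0.04, 0], [0, 0, -0.05, 0], [0, 0, -0.05, 0], [0, 0, 0, 0]]}
}}

```text
time: 4.8
position: [0.5276, 0.3473, 0.2731]
tool_rot: [0.832, 0.555, 0.006, 0.001]
ft_force: [0.9, 1.2, -0.5]
grip_width: 0.0212
grip_force: 40.0
```

Scaled: -0.03 m is -0.06, -0.025 m is -0.05.

{"method": "advance", "body": {
  "segments": {"steps": [[-0.03, 0.0186, 0, 0], [-0.05, 0.031, 0, 0], [-0.06, 0.037, 0, 0], [-0.06, 0.037, 0, 0], [-0.06, 0.037, 0, 0], [-0.06, 0.037, 0, 0], [-0.06, 0.037, 0, 0], [-0.06, 0.037, 0, 0], [-0.06, 0.037, 0, 0], [-0.06, 0.037, 0, 0], [-0.06, 0.037, 0.02, 0], [-0.05, 0.031, 0.04, 0], [-0.03, 0.0186, 0.04, 0], [-0.015, 0.0094, 0.03, 0], [0, 0, 0, 0], [0, 0, 0, 0], [0, 0, 0, 0]]}
}}

```text
time: 6.22
position: [0.5909, -0.0684, 0.2021]
tool_rot: [0.832, 0.555, 0.0, -0.0]
ft_force: [0.9, 0.7, -0.8]
grip_width: 0.0217
grip_force: 40.0
```

```bash
python3 - <<'E'
from h import *
import pickle
np.set_printoptions(precision=4,suppress=True)
s=robot.camera("scene");d=robot.camera("side");o=robot.get_obs();pickle.dump((s,d,o),open("h1.pkl","wb"));print(o["position"],R.from_quat(o["tool_rot"]).as_matrix())
a=s["img"][190:340,280:400];b=d["img"][120:260,230:350]
im=np.hstack([cv2.resize(a,(400,500),interpolation=cv2.INTER_CUBIC),cv2.resize(b,(400,467),interpolation=cv2.INTER_CUBIC)[:467] if 0 else cv2.resize(np.vstack([b,b[:10]*0]),(400,500),interpolation=cv2.INTER_CUBIC)])
cv2.imwrite("pics/h1.png",im[:,:,::-1])
E
```

```text
[ 0.5913 -0.0681  0.2028] [[ 0.3835  0.9235  0.002 ]
 [ 0.9235 -0.3835 -0.0003]
 [ 0.0005  0.002  -1.    ]]
```

View pics/h1.png

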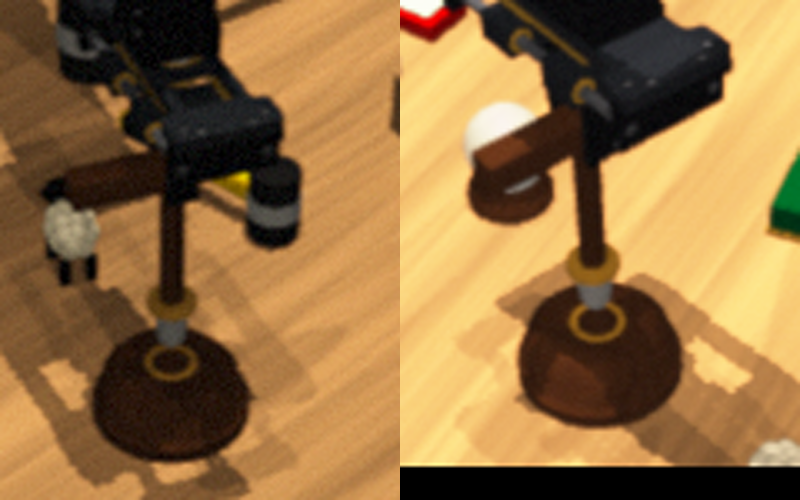

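The left half (scene) shows the shank over the ring: collar (171.5,303), ring (171,362). The right half (side) shows collar (593,266), ring (597,322). I'll compute the offset between them.

```bash
python3 - <<'E'
from h import *
import pickle
np.set_printoptions(precision=4,suppress=True)
s,d,o=pickle.load(open("h1.pkl","rb"));T=R.from_quat(o["tool_rot"]).as_matrix();k=.3
f=lambda c,x0,y0,m:(lambda M:M.any() and 0)
S=lambda x,y:(280+x*k,190+y*k);D=lambda x,y:(230+(x-400)*k,120+y*k)
zt=o["position"][2]-.14
for n,c,a,b,t in(("scene",s,S(171.5,303),S(171,362),S(172,343)),("side",d,D(593,266),D(597,322),D(596,305))):
    A=atz(c,a,zt+.0395);B=atz(c,b,.045);print(n,A,B,"move w",B-A,"tool",(B-A)@T, "TCP+coll",o["position"])
    print(proj(c,[o["position"]*[1,1,0]+[0,0,zt+.0395],o["position"]*[1,1,0]+[0,0,.045]]),a,b)
print("tri collar,ring",tri([s,d],[S(171.5,303),D(593,266)]),tri([s,d],[S(171,362),D(597,322)]))
E
```

```text
scene [ 0.5964 -0.072   0.1023] [ 0.5954 -0.0708  0.045 ] move w [-0.0011  0.0012 -0.0573] tool [ 0.0006 -0.0016  0.0573] TCP+coll [ 0.5913 -0.0681  0.2028]
[[331.1209 279.1346]
 [330.9445 297.2604]] (331.45, 280.9) (331.3, 298.6)
side [ 0.5871 -0.0631  0.1023] [ 0.5889 -0.0664  0.045 ] move w [ 0.0018 -0.0034 -0.0573] tool [-0.0024  0.0029  0.0573] TCP+coll [ 0.5913 -0.0681  0.2028]
[[287.3756 197.7421]
 [288.55   215.7798]] (287.9, 199.8) (289.1, 216.6)
tri collar,ring [ 0.5909 -0.0675  0.0964] [ 0.5916 -0.0686  0.0414]
```

Scaled: 0.01 m is 0.02, 0.001 m is 0.002.

{"method": "advance", "body": {
  "segments": {"steps": [[-0.0014, 0.002, 0.02, 0], [0, 0, 0.016, 0], [0, 0, 0.012, 0], [0, 0, 0.012, 0], [0, 0, 0, 0], [0, 0, 0, 0]]}
}}

```text
time: 6.82
position: [0.5911, -0.0699, 0.1709]
tool_rot: [0.832, 0.555, -0.0, -0.001]
ft_force: [-0.3, 0.1, -2.0]
grip_width: 0.0217
grip_force: 40.0
```

{"method": "advance", "body": {
  "segments": {"steps": [[0, 0, 0.01, 0], [0, 0, 0.008, 0], [0, 0, 0.006, 0], [0, 0, 0, 0], [0, 0, 0, 0]]}
}}

```text
time: 7.23
position: [0.5914, -0.07, 0.1593]
tool_rot: [0.832, 0.555, 0.0, -0.0]
ft_force: [0.3, 0.3, -1.9]
grip_width: 0.0216
grip_force: 40.0
```

Scaled: 0.001 m is 0.002, 0.0007 m is 0.0014.

{"method": "advance", "body": {
  "segments": {"steps": [[0, 0, 0.002, 0], [0, 0, 0.002, 0], [0, 0, 0.002, 0], [0, 0, 0.0014, 0], [0, 0, 0, 0]]}
}}

```text
time: 7.65
position: [0.5915, -0.07, 0.1558]
tool_rot: [0.832, 0.555, 0.0, 0.0]
ft_force: [0.6, 0.6, -1.3]
grip_width: 0.0218
grip_force: 40.0
```

{"method": "advance", "body": {
  "segments": {"steps": [[0, 0, 0.001, 0], [0, 0, 0, 0]]}
}}

```text
time: 7.82
position: [0.5915, -0.07, 0.1554]
tool_rot: [0.832, 0.555, 0.0, 0.0]
ft_force: [1.4, 0.4, -1.1]
grip_width: 0.0218
grip_force: 40.0
```

Scaled: 0.0007 m is 0.0014.

{"method": "advance", "body": {
  "segments": {"steps": [[0, 0, 0.0014, 0], [0, 0, 0, 0]]}
}}

```text
time: 7.98
position: [0.5916, -0.07, 0.1547]
tool_rot: [0.832, 0.555, 0.0, 0.0]
ft_force: [0.7, 0.9, -2.4]
grip_width: 0.0218
grip_force: 40.0
```

{"method": "advance", "body": {
  "segments": {"steps": [[0, 0, 0.0014, 0], [0, 0, 0, 0]]}
}}

```text
time: 8.15
position: [0.5916, -0.07, 0.1542]
tool_rot: [0.832, 0.555, 0.0, 0.0]
ft_force: [0.1, 0.2, -0.0]
grip_width: 0.0214
grip_force: 40.0
```

Scaled: 0.0006 m is 0.0012.

{"method": "advance", "body": {
  "segments": {"steps": [[0, 0, 0.0012, 0], [0, 0, 0, 0], [0, 0, 0, 0]]}
}}

```text
time: 8.4
position: [0.5917, -0.0701, 0.1539]
tool_rot: [0.832, 0.555, 0.0, 0.0]
ft_force: [0.7, 1.8, 4.2]
grip_width: 0.0212
grip_force: 40.0
```

{"method": "advance", "body": {
  "segments": {"steps": [[0, 0, 0.001, 0], [0, 0, 0, 0], [0, 0, 0, 0]]}
}}

```text
time: 8.65
position: [0.5918, -0.0701, 0.1538]
tool_rot: [0.832, 0.555, 0.0, 0.0]
ft_force: [0.0, 2.0, 6.5]
grip_width: 0.0216
grip_force: 40.0
```

{"method": "advance", "body": {
  "segments": {"steps": [[0, 0, 0, 0], [0, 0, 0, 0], [0, 0, 0, 0], [0, 0, 0, 0], [0, 0, 0, 0], [0, 0, 0, 0]]},
  "aperture": 0.065,
  "grip_force": 30
}}

```text
time: 9.15
position: [0.5912, -0.0701, 0.1525]
tool_rot: [0.832, 0.555, -0.0, -0.0]
ft_force: [0.6, 0.0, -0.6]
grip_width: 0.0539
grip_force: 0.0
```

{"method": "advance", "body": {
  "segments": {"steps": [[0, 0, -0.04, 0], [0, 0, -0.07, 0], [0, 0, -0.07, 0], [0, 0, -0.06, 0], [0, 0, 0, 0]]}
}}

```text
time: 9.57
position: [0.5953, -0.0712, 0.2799]
tool_rot: [0.832, 0.555, 0.004, 0.005]
ft_force: [0.6, -0.4, 0.1]
grip_width: 0.0648
grip_force: 0.0
```

```bash
python3 - <<'E'
from h import *
o=robot.get_obs();T=R.from_quat(o["tool_rot"]).as_matrix();print(o["position"],o["ft_force"],T[:,0])
print(np.linalg.norm(0), (np.array([.463,.132,.25])-o["position"])@T)
E
```

```text
[ 0.59533544 -0.07119122  0.27992771] [ 0.59179563 -0.35370859  0.10852102] [0.3846466  0.92306305 0.00126156]
0.0 [ 0.13661818 -0.200711    0.0273053 ]
```

Scaled: -0.0287 m is -0.0574, 0.0195 m is 0.039, 0.1238 rad is 0.0197.

{"method": "advance", "body": {
  "segments": {"steps": [[0.039, -0.0574, 0, 0], [0.039, -0.0574, 0, 0], [0.039, -0.0574, 0, 0], [0.039, -0.0574, 0, 0], [0.039, -0.0574, 0, 0], [0.039, -0.0574, 0, 0], [0.0392, -0.0574, 0, 0], [0, 0, 0.02, 0.0197], [0, 0, 0.02, 0.0197], [0, 0, 0.02, 0.0197], [0, 0, 0.02, 0.0197], [0, 0, 0.02, 0.0197], [0, 0, 0.02, 0.0197], [0, 0, 0.02, 0.0197], [0, 0, 0.02, 0.0197], [0, 0, 0, 0.0197], [0, 0, 0, 0], [0, 0, 0, 0]]},
  "aperture": 0.05
}}

```text
time: 11.07
position: [0.4584, 0.1333, 0.1926]
tool_rot: [0.999, 0.032, -0.0, 0.0]
ft_force: [0.1, 0.1, 0.5]
grip_width: 0.0501
grip_force: 0.0
```

```bash
python3 - <<'E'
from h import *
import pickle
w=robot.camera("wrist");o=robot.get_obs();pickle.dump((w,o),open("w2.pkl","wb"));cv2.imwrite("pics/w2.png",w["img"][:,:,::-1])
print(o["position"],o["q"],R.from_quat(o["tool_rot"]).as_matrix()[:,0])
print(proj(w,[[.5014,.1347,.065],[.463,.132,.0325+.011]]))
E
```

```text
[0.4586381  0.13330237 0.19285473] [ 4.83412307e-02  3.74885487e-01  1.82624176e+00 -6.42441342e-05
  9.40261969e-01  1.55453481e+00] [9.97911502e-01 6.45956133e-02 2.02561174e-04]
[[315.08169824 181.78755805]
 [314.94706827 220.14966938]]
```

View pics/w2.png

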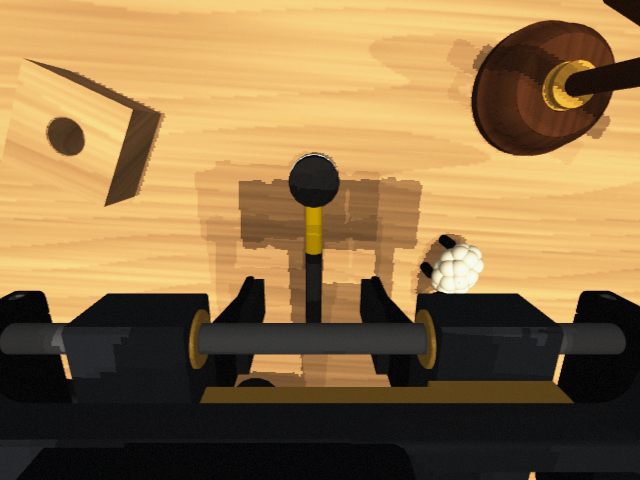

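Wrist view: the mallet head top is centred at (314,181) with the handle along column 314, which agrees with the prediction (315,182). The sheep (455,268) and the stand (570,85) are clear.

```bash
python3 - <<'E'
from h import *
import pickle
np.set_printoptions(precision=4,suppress=True)
w,o=pickle.load(open("w2.pkl","rb"));T=R.from_quat(o["tool_rot"]).as_matrix()
for n,p,z in(("head",(314,181),.065),("h1",(314,215),.0435),("h2",(314,240),.0435),("h3",(314,310),.0435),("L",(289,181),.065),("R",(339.5,181),.065),("ybk",(314,254),.0435),("collar",(569,86),.055)):
    P=atz(w,p,z);print(n,P,(P-o["position"])@T)
E
```

```text
head [0.502  0.1357 0.065 ] [0.0434 0.0004 0.1279]
h1 [0.4679 0.1332 0.0435] [0.0092 0.0007 0.1494]
h2 [0.4435 0.1316 0.0435] [-0.0152  0.0007  0.1494]
h3 [0.3693 0.1265 0.0435] [-0.0897  0.001   0.1493]
L [0.5006 0.1567 0.065 ] [ 0.0434 -0.0206  0.1279]
R [0.5034 0.1142 0.065 ] [0.0434 0.022  0.1279]
ybk [0.4294 0.1306 0.0435] [-0.0294  0.0008  0.1493]
collar [ 0.5904 -0.0649  0.055 ] [0.1187 0.2063 0.1379]
```

Scaled: 0.035 m is 0.07, 0.0054 m is 0.0108.

{"method": "advance", "body": {
  "segments": {"steps": [[0.0108, 0.0014, 0.05, 0], [0, 0, 0.07, 0], [0, 0, 0.07, 0], [0, 0, 0.07, 0], [0, 0, 0.05, 0], [0, 0, 0.028, 0], [0, 0, 0.014, 0], [0, 0, 0, 0], [0, 0, 0, 0]]}
}}

```text
time: 11.87
position: [0.4645, 0.133, 0.0172]
tool_rot: [1.0, 0.031, 0.0, -0.0]
ft_force: [0.3, -0.7, -0.8]
grip_width: 0.05
grip_force: 0.0
```

```bash
python3 -c "
from h import *
o=robot.get_obs();print(o['position'],o['ft_force'])"
```

```text
[0.46454928 0.13300116 0.01722708] [ 0.29321361 -0.70049489 -0.80652486]
```

Scaled: 0.0035 m is 0.007.

{"method": "advance", "body": {
  "segments": {"steps": [[0, 0, 0.007, 0], [0, 0, 0, 0], [0, 0, 0, 0], [0, 0, 0, 0], [0, 0, 0, 0], [0, 0, 0, 0], [0, 0, 0, 0], [0, 0, 0, 0], [0, 0, 0, 0], [0, 0, 0, 0], [0, 0, 0, 0]]},
  "aperture": 0.005,
  "grip_force": 120
}}

```text
time: 12.78
position: [0.464, 0.1329, 0.0136]
tool_rot: [1.0, 0.031, 0.0, 0.0]
ft_force: [-0.3, 0.2, 4.1]
grip_width: 0.0154
grip_force: 60.0
```

{"method": "advance", "body": {
  "segments": {"steps": [[0, 0, -0.01, 0], [0, 0, -0.02, 0], [0, 0, -0.03, 0], [0, 0, 0, 0], [0, 0, 0, 0]]}
}}

```text
time: 13.2
position: [0.4645, 0.133, 0.044]
tool_rot: [1.0, 0.031, 0.001, -0.0]
ft_force: [-0.7, -0.4, -2.5]
grip_width: 0.0158
grip_force: 60.0
```

Scaled: -0.035 m is -0.07, 0.0109 m is 0.0218.

{"method": "advance", "body": {
  "segments": {"steps": [[0, 0, -0.04, 0], [0, 0, -0.07, 0], [0, 0, -0.07, 0], [0, 0, -0.07, 0], [0, 0, -0.07, 0], [0, 0, -0.05, 0], [0, 0, -0.03, 0], [0.0108, 0.03, 0, 0], [0.0218, 0.06, 0, 0], [0.0218, 0.06, 0, 0], [0.0218, 0.06, 0, 0], [0.0218, 0.06, 0, 0], [0.0218, 0.06, 0, 0], [0.0218, 0.06, 0, 0], [0.0108, 0.0314, 0, 0], [0, 0, 0, 0], [0, 0, 0, 0], [0, 0, 0, 0]]}
}}

```text
time: 14.7
position: [0.5516, -0.0714, 0.2424]
tool_rot: [1.0, 0.031, -0.001, -0.001]
ft_force: [0.3, 0.9, -2.3]
grip_width: 0.0155
grip_force: 60.0
```

```bash
python3 - <<'E'
from h import *
import pickle
np.set_printoptions(precision=4,suppress=True)
s=robot.camera("scene");d=robot.camera("side");o=robot.get_obs();print(o["position"],o["ft_force"],R.from_quat(o["tool_rot"]).as_matrix()[:,0])
a=s["img"][140:340,270:400];b=d["img"][60:260,230:360]
im=np.hstack([cv2.resize(x,(390,600),interpolation=cv2.INTER_CUBIC) for x in(a,b)])
cv2.imwrite("pics/t1.png",im[:,:,::-1]); pickle.dump((s,d,o),open("t1.pkl","wb"))
E
```

```text
[ 0.5519 -0.0711  0.2429] [-0.606  -0.0455 -2.436 ] [ 0.998   0.0631 -0.0017]
```

View pics/t1.png

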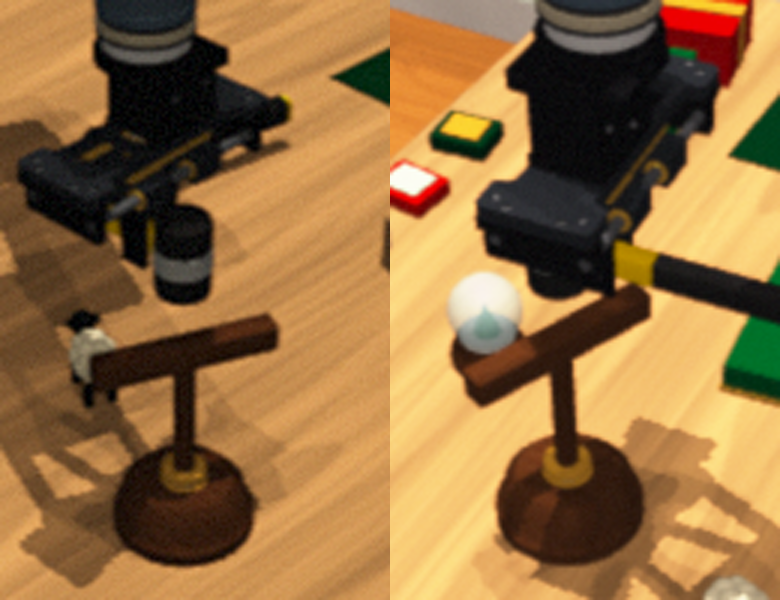

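The T-bar stands upright in the base and the mallet head hangs over its middle, about 2 mm short in x. I'll correct that and start tapping.

Scaled: 0.01 m is 0.02, 0.008 m is 0.016.

{"method": "advance", "body": {
  "segments": {"steps": [[0.0036, 0.0024, 0.02, 0], [0, 0, 0.02, 0], [0, 0, 0.016, 0], [0, 0, 0.012, 0], [0, 0, 0.007, 0], [0, 0, 0.0034, 0], [0, 0, 0.0034, 0]]}
}}

```text
time: 15.38
position: [0.5549, -0.0737, 0.2021]
tool_rot: [1.0, 0.031, -0.0, -0.0]
ft_force: [-0.5, 0.2, -2.5]
grip_width: 0.0156
grip_force: 60.0
```

{"method": "advance", "body": {
  "segments": {"steps": [[0, 0, 0.0034, 0], [0, 0, 0.0034, 0]]}
}}

```text
time: 15.55
position: [0.5552, -0.0739, 0.1992]
tool_rot: [1.0, 0.031, 0.0, 0.0]
ft_force: [-0.2, -0.4, -1.8]
grip_width: 0.0156
grip_force: 60.0
```

Scaled: 0.0017 m is 0.0034.

{"method": "advance", "body": {
  "segments": {"steps": [[0, 0, 0.0034, 0]]}
}}

```text
time: 15.63
position: [0.5551, -0.0739, 0.1975]
tool_rot: [1.0, 0.031, 0.0, 0.0]
ft_force: [-0.4, -0.1, -0.0]
grip_width: 0.0151
grip_force: 60.0
```

{"method": "advance", "body": {
  "segments": {"steps": [[0, 0, 0.0034, 0]]}
}}

```text
time: 15.72
position: [0.5559, -0.0741, 0.197]
tool_rot: [1.0, 0.031, 0.001, 0.001]
ft_force: [-1.8, -0.3, 10.8]
grip_width: 0.0153
grip_force: 60.0
```

Scaled: 0.0015 m is 0.003.

{"method": "advance", "body": {
  "segments": {"steps": [[0, 0, 0.003, 0]]}
}}

```text
time: 15.8
position: [0.5567, -0.0744, 0.1968]
tool_rot: [1.0, 0.031, 0.003, 0.001]
ft_force: [-4.4, -0.3, 15.5]
grip_width: 0.0153
grip_force: 60.0
```

Scaled: 0.0008 m is 0.0016.

{"method": "advance", "body": {
  "segments": {"steps": [[0, 0, 0.0016, 0]]}
}}

```text
time: 15.88
position: [0.557, -0.0746, 0.1967]
tool_rot: [1.0, 0.031, 0.003, 0.001]
ft_force: [-3.2, -0.4, 17.3]
grip_width: 0.0156
grip_force: 60.0
```

Scaled: 0.0015 m is 0.003.

{"method": "advance", "body": {
  "segments": {"steps": [[0, 0, 0.003, 0]]}
}}

```text
time: 15.97
position: [0.5576, -0.0749, 0.1964]
tool_rot: [1.0, 0.031, 0.004, 0.002]
ft_force: [-4.6, -0.4, 23.2]
grip_width: 0.0152
grip_force: 60.0
```

Scaled: 0.001 m is 0.002.

{"method": "advance", "body": {
  "segments": {"steps": [[0, 0, 0.002, 0]]}
}}

```text
time: 16.05
position: [0.5581, -0.0751, 0.1963]
tool_rot: [1.0, 0.031, 0.005, 0.002]
ft_force: [-5.9, 0.4, 25.7]
grip_width: 0.0152
grip_force: 60.0
```

Scaled: 0.0004 m is 0.0008.

{"method": "advance", "body": {
  "segments": {"steps": [[0, 0, 0.0008, 0]]}
}}

```text
time: 16.13
position: [0.5582, -0.0751, 0.1963]
tool_rot: [1.0, 0.031, 0.005, 0.002]
ft_force: [-6.6, 1.1, 25.0]
grip_width: 0.0156
grip_force: 60.0
```

{"method": "advance", "body": {
  "segments": {"steps": [[0, 0, -0.006, 0], [0, 0, -0.01, 0], [0, 0, -0.008, 0], [0, 0, 0, 0], [0, 0, 0, 0]]}
}}

```text
time: 16.55
position: [0.5547, -0.0737, 0.2021]
tool_rot: [1.0, 0.031, -0.0, -0.0]
ft_force: [-0.1, 0.5, -1.8]
grip_width: 0.0155
grip_force: 60.0
```

Scaled: 0.0017 m is 0.0034, -0.0006 m is -0.0012.

{"method": "advance", "body": {
  "segments": {"steps": [[0, 0, 0.0034, 0], [0, 0, 0.0034, 0], [0, 0, 0.0034, 0], [-0.0012, 0, 0.0034, 0], [-0.0012, 0, 0.0034, 0], [-0.0012, 0, 0.0034, 0]]}
}}

```text
time: 17.05
position: [0.5558, -0.0749, 0.1961]
tool_rot: [1.0, 0.031, 0.004, 0.002]
ft_force: [-4.4, 1.2, 25.5]
grip_width: 0.0156
grip_force: 60.0
```

Scaled: 0.0014 m is 0.0028, -0.0006 m is -0.0012.

{"method": "advance", "body": {
  "segments": {"steps": [[-0.0012, 0, 0.0028, 0]]}
}}

```text
time: 17.13
position: [0.556, -0.0752, 0.1959]
tool_rot: [1.0, 0.031, 0.005, 0.002]
ft_force: [-6.2, 0.7, 29.3]
grip_width: 0.0153
grip_force: 60.0
```

Scaled: -0.005 m is -0.01, 0.0024 m is 0.0048.

{"method": "advance", "body": {
  "segments": {"steps": [[0.0048, 0, -0.006, 0], [0, 0, -0.01, 0], [0, 0, -0.0072, 0], [0, 0, 0, 0], [0, 0, 0, 0]]}
}}

```text
time: 17.55
position: [0.5545, -0.0736, 0.2018]
tool_rot: [1.0, 0.031, -0.001, -0.0]
ft_force: [-0.2, -0.8, -2.6]
grip_width: 0.0152
grip_force: 60.0
```

{"method": "advance", "body": {
  "segments": {"steps": [[0, 0, 0.0034, 0], [0, 0, 0.0034, 0], [0, 0, 0.0034, 0], [-0.0012, 0, 0.0034, 0], [-0.0012, 0, 0.0034, 0], [-0.0012, 0, 0.0034, 0]]}
}}

```text
time: 18.05
position: [0.5556, -0.0748, 0.1961]
tool_rot: [1.0, 0.031, 0.003, 0.001]
ft_force: [-3.5, 1.4, 25.1]
grip_width: 0.0153
grip_force: 60.0
```

Scaled: 0.0014 m is 0.0028, -0.0006 m is -0.0012.

{"method": "advance", "body": {
  "segments": {"steps": [[-0.0012, 0, 0.0028, 0]]}
}}

```text
time: 18.13
position: [0.5558, -0.0751, 0.1958]
tool_rot: [1.0, 0.031, 0.005, 0.002]
ft_force: [-5.7, 0.8, 27.9]
grip_width: 0.0152
grip_force: 60.0
```

```bash
python3 -c "
from h import *
o=robot.get_obs();print(o['position'],o['ft_force'])"
```

```text
[ 0.55578519 -0.07506171  0.19583897] [-5.66900494  0.76630937 27.90952019]
```

Scaled: -0.005 m is -0.01, -0.0036 m is -0.0072.

{"method": "advance", "body": {
  "segments": {"steps": [[0.0048, 0, -0.006, 0], [0, 0, -0.01, 0], [0, 0, -0.0072, 0], [0, 0, 0, 0], [0, 0, 0, 0]]}
}}

```text
time: 18.55
position: [0.5545, -0.0736, 0.2019]
tool_rot: [1.0, 0.031, -0.001, -0.0]
ft_force: [-1.1, 0.4, -2.7]
grip_width: 0.0155
grip_force: 60.0
```

{"method": "advance", "body": {
  "segments": {"steps": [[0, 0, 0.0034, 0], [0, 0, 0.0034, 0], [0, 0, 0.0034, 0], [-0.0012, 0, 0.0034, 0], [-0.0012, 0, 0.0034, 0], [-0.0012, 0, 0.0034, 0]]}
}}

```text
time: 19.05
position: [0.5554, -0.0747, 0.196]
tool_rot: [1.0, 0.031, 0.003, 0.001]
ft_force: [-5.3, 1.5, 24.8]
grip_width: 0.0154
grip_force: 60.0
```

Scaled: 0.0017 m is 0.0034, -0.0006 m is -0.0012.

{"method": "advance", "body": {
  "segments": {"steps": [[-0.0012, 0, 0.0034, 0]]}
}}

```text
time: 19.13
position: [0.5558, -0.0751, 0.1957]
tool_rot: [1.0, 0.031, 0.005, 0.002]
ft_force: [-5.6, 1.1, 30.3]
grip_width: 0.0154
grip_force: 60.0
```

```bash
python3 -c "
from h import *
o=robot.get_obs();print(o['position'],o['ft_force'])"
```

```text
[ 0.55575775 -0.07507843  0.19566132] [-5.55221214  1.07904082 30.26913738]
```

Units first: shifts go in shares of 0.5 m and turns go in shares of 2 pi rad. So -0.005 m is -0.01, -0.0039 m is -0.0078.

{"method": "advance", "body": {
  "segments": {"steps": [[0.0048, 0, -0.006, 0], [0, 0, -0.01, 0], [0, 0, -0.0078, 0], [0, 0, 0, 0], [0, 0, 0, 0]]}
}}

```text
time: 19.55
position: [0.5545, -0.0736, 0.2019]
tool_rot: [1.0, 0.031, -0.0, -0.0]
ft_force: [-0.6, 0.4, -2.9]
grip_width: 0.0153
grip_force: 60.0
```

{"method": "advance", "body": {
  "segments": {"steps": [[0, 0, 0.0034, 0], [0, 0, 0.0034, 0], [0, 0, 0.0034, 0], [-0.0012, 0, 0.0034, 0], [-0.0012, 0, 0.0034, 0], [-0.0012, 0, 0.0034, 0]]}
}}

```text
time: 20.05
position: [0.5554, -0.0747, 0.196]
tool_rot: [1.0, 0.031, 0.003, 0.001]
ft_force: [-6.0, 0.6, 24.0]
grip_width: 0.0153
grip_force: 60.0
```

{"method": "advance", "body": {
  "segments": {"steps": [[-0.0012, 0, 0.0034, 0]]}
}}

```text
time: 20.13
position: [0.5557, -0.075, 0.1956]
tool_rot: [1.0, 0.031, 0.005, 0.002]
ft_force: [-5.9, 0.4, 29.4]
grip_width: 0.0155
grip_force: 60.0
```

```bash
python3 -c "
from h import *
o=robot.get_obs();print(o['position'],o['ft_force'])"
```

```text
[ 0.55567596 -0.07501816  0.19563451] [-5.93758071  0.44164464 29.42697943]
```

{"method": "advance", "body": {
  "segments": {"steps": [[0.0048, 0, -0.006, 0], [0, 0, -0.01, 0], [0, 0, -0.0078, 0], [0, 0, 0, 0], [0, 0, 0, 0]]}
}}

```text
time: 20.55
position: [0.5545, -0.0736, 0.2018]
tool_rot: [1.0, 0.031, -0.001, -0.0]
ft_force: [0.2, 0.4, -2.7]
grip_width: 0.0156
grip_force: 60.0
```

{"method": "advance", "body": {
  "segments": {"steps": [[0, 0, 0.0034, 0], [0, 0, 0.0034, 0], [0, 0, 0.0034, 0], [-0.0012, 0, 0.0034, 0], [-0.0012, 0, 0.0034, 0], [-0.0012, 0, 0.0034, 0]]}
}}

```text
time: 21.05
position: [0.5553, -0.0746, 0.1959]
tool_rot: [1.0, 0.031, 0.003, 0.001]
ft_force: [-5.5, 2.0, 25.6]
grip_width: 0.0152
grip_force: 60.0
```

{"method": "advance", "body": {
  "segments": {"steps": [[-0.0012, 0, 0.0034, 0]]}
}}

```text
time: 21.13
position: [0.5556, -0.075, 0.1956]
tool_rot: [1.0, 0.031, 0.004, 0.002]
ft_force: [-6.6, 1.4, 30.6]
grip_width: 0.0152
grip_force: 60.0
```

```bash
python3 -c "
from h import *
o=robot.get_obs();print(o['position'],o['ft_force'])"
```

```text
[ 0.55557447 -0.07497681  0.19560149] [-6.60671872  1.42199981 30.59567395]
```

The last three firm taps peaked at an ft of 29.4–30.6 N with the head stopping at the same 0.1956 m, so the fit is tight. Next I'll put the mallet back.

Scaled: 0.035 m is 0.07, -0.0303 m is -0.0606.

{"method": "advance", "body": {
  "segments": {"steps": [[0.0048, 0, -0.008, 0], [0, 0, -0.03, 0], [0, 0, -0.05, 0], [0, 0, -0.02, 0], [-0.011, -0.0302, 0, 0], [-0.022, -0.0606, 0, 0], [-0.022, -0.0606, 0, 0], [-0.022, -0.0606, 0, 0], [-0.022, -0.0606, 0, 0], [-0.022, -0.0606, 0, 0], [-0.022, -0.0606, 0, 0], [-0.011, -0.0302, 0, 0], [0, 0, 0.05, 0], [0, 0, 0.07, 0], [0, 0, 0.07, 0], [0, 0, 0.07, 0], [0, 0, 0.07, 0], [0, 0, 0.06, 0], [0, 0, 0.04, 0], [0, 0, 0, 0]]}
}}

```text
time: 22.8
position: [0.4607, 0.1334, 0.0254]
tool_rot: [1.0, 0.031, -0.005, -0.0]
ft_force: [-0.5, -0.1, -2.1]
grip_width: 0.0153
grip_force: 60.0
```

{"method": "advance", "body": {
  "segments": {"steps": [[0, 0, 0, 0], [0, 0, 0, 0]]}
}}

```text
time: 22.97
position: [0.4651, 0.1335, 0.0301]
tool_rot: [1.0, 0.031, 0.0, -0.0]
ft_force: [-0.1, 0.4, -2.4]
grip_width: 0.0155
grip_force: 60.0
```

Scaled: 0.006 m is 0.012, 0.004 m is 0.008.

{"method": "advance", "body": {
  "segments": {"steps": [[0, 0, 0.012, 0], [0, 0, 0.008, 0], [0, 0, 0.006, 0], [0, 0, 0, 0], [0, 0, 0, 0]]}
}}

```text
time: 23.38
position: [0.465, 0.1331, 0.0168]
tool_rot: [1.0, 0.031, 0.0, -0.0]
ft_force: [1.0, 0.5, -3.4]
grip_width: 0.0149
grip_force: 60.0
```

{"method": "advance", "body": {
  "segments": {"steps": [[0, 0, 0.003, 0], [0, 0, 0.0016, 0], [0, 0, 0, 0]]}
}}

```text
time: 23.63
position: [0.4649, 0.1331, 0.0142]
tool_rot: [1.0, 0.031, -0.0, -0.0]
ft_force: [-0.2, -0.0, -2.5]
grip_width: 0.0151
grip_force: 60.0
```

Scaled: 0.0006 m is 0.0012, 0.0004 m is 0.0008.

{"method": "advance", "body": {
  "segments": {"steps": [[0, 0, 0.0012, 0], [0, 0, 0.0008, 0], [0, 0, 0, 0]]}
}}

```text
time: 23.88
position: [0.465, 0.1331, 0.0137]
tool_rot: [1.0, 0.031, 0.0, 0.0]
ft_force: [-1.4, -1.6, 1.9]
grip_width: 0.0154
grip_force: 60.0
```

{"method": "advance", "body": {
  "segments": {"steps": [[0, 0, 0, 0], [0, 0, 0, 0], [0, 0, 0, 0], [0, 0, 0, 0], [0, 0, 0, 0], [0, 0, 0, 0]]},
  "aperture": 0.05,
  "grip_force": 30
}}

```text
time: 24.38
position: [0.465, 0.1331, 0.0132]
tool_rot: [1.0, 0.031, 0.0, -0.0]
ft_force: [0.2, 0.0, -0.4]
grip_width: 0.046
grip_force: 0.0
```

{"method": "advance", "body": {
  "segments": {"steps": [[0, 0, -0.03, 0], [0, 0, -0.06, 0], [0, 0, -0.07, 0], [0, 0, -0.08, 0], [0, 0, -0.08, 0], [0, 0, -0.08, 0], [0, 0, -0.07, 0], [0, 0, -0.04, -0.0197], [0, 0, -0.02, -0.0197], [0, 0, 0, -0.0197], [0, 0, 0, -0.0197], [0, 0, 0, -0.0197], [0, 0, 0, -0.0197], [0, 0, 0, -0.0197], [0, 0, 0, -0.0197], [0, 0, 0, -0.0197], [0, 0, 0, 0]]}
}}

```text
time: 25.8
position: [0.4645, 0.1331, 0.278]
tool_rot: [0.832, 0.555, -0.0, -0.0]
ft_force: [-0.7, -0.3, 0.4]
grip_width: 0.0501
grip_force: 0.0
```

```bash
python3 - <<'E'
from h import *
import pickle
np.set_printoptions(precision=4,suppress=True)
s=robot.camera("scene");d=robot.camera("side");o=robot.get_obs();pickle.dump((s,d,o),open("g1.pkl","wb"))
T=R.from_quat(o["tool_rot"]).as_matrix();print(o["position"],T[:,0],(np.array([.5917,-.0701,.25])-o["position"])@T)
a=s["img"][165:345,150:400];b=d["img"][110:310,230:440]
cv2.imwrite("pics/g1.png",np.hstack([cv2.resize(a,(400,288),interpolation=cv2.INTER_CUBIC),cv2.resize(b,(400,381),interpolation=cv2.INTER_CUBIC)[:288]])[:,:,::-1])
E
```

```text
[0.4647 0.1331 0.2781] [ 0.3878  0.9218 -0.0002] [-0.138   0.1959  0.028 ]
```

Scaled: 0.0284 m is 0.0568, 0.0255 m is 0.051.

{"method": "advance", "body": {
  "segments": {"steps": [[-0.02, 0.0284, 0, 0], [-0.04, 0.0568, 0, 0], [-0.04, 0.0568, 0, 0], [-0.04, 0.0568, 0, 0], [-0.04, 0.0568, 0, 0], [-0.04, 0.0568, 0, 0], [-0.036, 0.051, 0, 0], [-0.02, 0.0284, 0, 0], [0, 0, 0.01, 0], [0, 0, 0, 0], [0, 0, 0, 0]]}
}}

```text
time: 26.82
position: [0.5915, -0.0687, 0.2724]
tool_rot: [0.832, 0.554, -0.001, -0.001]
ft_force: [-0.4, 0.1, -0.2]
grip_width: 0.0504
grip_force: 0.0
```

```bash
python3 - <<'E'
from h import *
np.set_printoptions(precision=4,suppress=True)
w=robot.camera("wrist");o=robot.get_obs();T=R.from_quat(o["tool_rot"]).as_matrix()
cv2.imwrite("pics/w3.png",w["img"][100:340,120:520,::-1])
print(o["position"],T[:,0]);print(proj(w,[[.5917,-.0701,.182]]))
for p in [(310,150),(312,310)]:
    P=atz(w,p,.182); print(p,P,(P-o["position"])@T)
E
```

```text
[ 0.5916 -0.0684  0.2728] [0.3849 0.9229 0.0002]
[[313.8655 246.3365]]
(310, 150) [ 0.617 -0.002  0.182] [ 0.0711 -0.002   0.0908]
(312, 310) [ 0.5691 -0.1205  0.182 ] [-0.0568 -0.0005  0.0908]
```

View pics/w3.png

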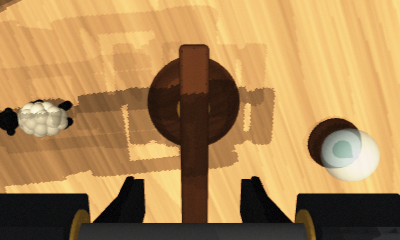

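The crossbar is centred at crop column 194 (full image 314), aligned with the tool and about 1 mm off in y. I'll lower over it.

Scaled: 0.03 m is 0.06, 0.0012 m is 0.0024.

{"method": "advance", "body": {
  "segments": {"steps": [[0, 0.0024, 0.04, 0], [0, 0, 0.06, 0], [0, 0, 0.06, 0], [0, 0, 0.04, 0], [0, 0, 0.024, 0], [0, 0, 0.012, 0], [0, 0, 0.006, 0], [0, 0, 0, 0], [0, 0, 0, 0], [0, 0, 0, 0], [0, 0, 0, 0], [0, 0, 0, 0]]},
  "aperture": 0.03,
  "grip_force": 10
}}

```text
time: 27.87
position: [0.5942, -0.0702, 0.1531]
tool_rot: [0.832, 0.555, 0.001, 0.001]
ft_force: [-0.1, 0.2, 0.5]
grip_width: 0.0298
grip_force: 0.0
```

{"method": "advance", "body": {
  "segments": {"steps": [[0, 0, 0, 0], [0, 0, 0, 0], [0, 0, 0, 0]]},
  "aperture": 0.018,
  "grip_force": 10
}}

```text
time: 28.12
position: [0.5928, -0.0697, 0.1524]
tool_rot: [0.832, 0.555, -0.001, -0.001]
ft_force: [-2.2, 0.8, 2.9]
grip_width: 0.0222
grip_force: 10.0
```

{"method": "advance", "body": {
  "segments": {"steps": [[0, 0, 0, 0], [0, 0, 0, 0], [0, 0, 0, 0], [0, 0, 0, 0]]},
  "aperture": 0.018,
  "grip_force": 30
}}

```text
time: 28.45
position: [0.593, -0.0698, 0.1524]
tool_rot: [0.832, 0.555, -0.001, -0.001]
ft_force: [-4.1, 1.8, 5.0]
grip_width: 0.0217
grip_force: 30.0
```

{"method": "advance", "body": {
  "segments": {"steps": [[0, 0, 0, 0], [0, 0, 0, 0], [0, 0, 0, 0]]},
  "aperture": 0.018,
  "grip_force": 50
}}

```text
time: 28.7
position: [0.593, -0.0698, 0.1524]
tool_rot: [0.832, 0.555, -0.001, -0.001]
ft_force: [-3.4, 0.6, 5.0]
grip_width: 0.0216
grip_force: 50.0
```

```bash
python3 -c "
from h import *
o=robot.get_obs();print(o['position'],o['ft_force'],o['moment'])"
```

```text
[ 0.5930466  -0.06977989  0.15240545] [-3.39227555  0.61963146  5.00033687] [0.30403277 0.69396016 0.02580113]
```

Scaled: -0.005 m is -0.01, -0.004 m is -0.008.

{"method": "advance", "body": {
  "segments": {"steps": [[0, -0.0012, -0.001, 0], [0, 0, -0.002, 0], [0, 0, -0.003, 0], [0, 0, -0.004, 0], [0, 0, -0.006, 0], [0, 0, -0.006, 0], [0, 0, -0.008, 0], [0, 0, -0.008, 0], [0, 0, -0.01, 0], [0, 0, -0.01, 0], [0, 0, -0.01, 0], [0, 0, -0.01, 0], [0, 0, -0.01, 0], [0, 0, -0.01, 0], [0, 0, -0.008, 0], [0, 0, -0.006, 0], [0, 0, -0.004, 0], [0, 0, -0.002, 0], [0, 0, 0, 0]]}
}}

```text
time: 30.28
position: [0.5933, -0.0699, 0.2114]
tool_rot: [0.832, 0.555, 0.0, 0.0]
ft_force: [0.2, -0.2, -7.9]
grip_width: 0.0214
grip_force: 50.0
```

```bash
python3 -c "
from h import *
o=robot.get_obs();T=R.from_quat(o['tool_rot']).as_matrix();print(o['position'],o['ft_force'],T)
print((np.array([.4765,-.341,.21])-o['position'])@T)"
```

```text
[ 0.59325505 -0.06987175  0.21138416] [ 0.21309848 -0.24749072 -7.87777534] [[ 3.84788144e-01  9.23004908e-01  1.52764845e-04]
 [ 9.23004919e-01 -3.84788148e-01 -4.82298504e-06]
 [ 5.43304628e-05  1.42858530e-04 -9.99999988e-01]]
[-0.29517874 -0.00343875  0.00136763]
```

The stand hangs from the taper: −7.9 N, about 0.77 kg. I'll refine the riser's centre before carrying it over.

```bash
python3 - <<'E'
from h import *
import pickle
from scipy.optimize import least_squares
np.set_printoptions(precision=4,suppress=True)
s,d,_=pickle.load(open("cams.pkl","rb"))
def quad(c,seed):
    i=cv2.GaussianBlur(c["img"],(3,3),0);m=np.zeros((482,642),np.uint8)
    cv2.floodFill(i.copy(),m,seed,0,(14,14,14),(14,14,14),4|(255<<8)|cv2.FLOODFILL_FIXED_RANGE|cv2.FLOODFILL_MASK_ONLY)
    k=cv2.morphologyEx(m[1:-1,1:-1],cv2.MORPH_CLOSE,np.ones((5,5)));k=cv2.morphologyEx(k,cv2.MORPH_OPEN,np.ones((5,5)))
    h=cv2.convexHull(max(cv2.findContours(k,0,2)[0],key=cv2.contourArea))
    print(i[seed[1],seed[0]],cv2.contourArea(h)); return h[:,0,:].astype(float)
H=[(s,quad(s,(211,337))),(d,quad(d,(382,172)))]
for c,h in H:
    P=np.array([atz(c,p,.03)[:2] for p in h],np.float32); print(cv2.minAreaRect(P))
E
```

```text
Traceback (most recent call last):
ValueError: not enough values to unpack (expected 3, got 2)
```

```bash
python3 - <<'E'
from h import *
import pickle
np.set_printoptions(precision=4,suppress=True)
s,d=pickle.load(open("cams.pkl","rb"))
def quad(c,seed):
    i=cv2.GaussianBlur(c["img"],(3,3),0);m=np.zeros((482,642),np.uint8)
    cv2.floodFill(i.copy(),m,seed,0,(14,14,14),(14,14,14),4|(255<<8)|cv2.FLOODFILL_FIXED_RANGE|cv2.FLOODFILL_MASK_ONLY)
    k=cv2.morphologyEx(m[1:-1,1:-1],cv2.MORPH_CLOSE,np.ones((5,5)));k=cv2.morphologyEx(k,cv2.MORPH_OPEN,np.ones((5,5)))
    h=cv2.convexHull(max(cv2.findContours(k,0,2)[0],key=cv2.contourArea))
    print(i[seed[1],seed[0]],cv2.contourArea(h),h[:,0].min(0),h[:,0].max(0)); return h[:,0,:].astype(float)
for c,h in [(s,quad(s,(211,337))),(d,quad(d,(382,172)))]:
    P=np.array([atz(c,p,.03)[:2] for p in h],np.float32); print(cv2.minAreaRect(P))
E
```

```text
[ 2 73 28] 3623.5 [163 302] [257 370]
[ 0 95 33] 2623.5 [345 145] [420 196]
((0.47809723019599915, -0.34246379137039185), (0.16245953738689423, 0.16311688721179962), 6.590987682342529)
((0.4691157341003418, -0.33351773023605347), (0.16162607073783875, 0.1592164933681488), 6.598837375640869)
```

Scaled: -0.008 m is -0.016, -0.006 m is -0.012.

{"method": "advance", "body": {
  "segments": {"steps": [[-0.004, 0, 0, 0], [-0.008, 0, 0, 0], [-0.012, 0, 0, 0], [-0.016, -0.0004, 0, 0], [-0.016, -0.0004, 0, 0], [-0.016, -0.0004, 0, 0], [-0.016, -0.0004, 0, 0], [-0.016, -0.0004, 0, 0], [-0.016, -0.0004, 0, 0], [-0.016, -0.0004, 0, 0], [-0.016, -0.0004, 0, 0], [-0.016, -0.0004, 0, 0], [-0.016, -0.0004, 0, 0], [-0.016, -0.0004, 0, 0], [-0.016, -0.0004, 0, 0], [-0.016, -0.0004, 0, 0], [-0.016, -0.0004, 0, 0], [-0.016, -0.0004, 0, 0], [-0.016, -0.0004, 0, 0], [-0.016, -0.0004, 0, 0]]}
}}

```text
time: 31.95
position: [0.5328, -0.2059, 0.2113]
tool_rot: [0.832, 0.555, 0.0, 0.0]
ft_force: [0.3, 0.3, -7.5]
grip_width: 0.0214
grip_force: 50.0
```

{"method": "advance", "body": {
  "segments": {"steps": [[-0.016, -0.0004, 0, 0], [-0.016, -0.0004, 0, 0], [-0.016, -0.0004, 0, 0], [-0.016, -0.0004, 0, 0], [-0.016, -0.0004, 0, 0], [-0.016, -0.0004, 0, 0], [-0.016, -0.0004, 0, 0], [-0.016, -0.0004, 0, 0], [-0.016, -0.0004, 0, 0], [-0.016, -0.0004, 0, 0], [-0.016, -0.0004, 0, 0], [-0.016, -0.0004, 0, 0], [-0.016, -0.0004, 0, 0], [-0.016, -0.0004, 0, 0], [-0.016, -0.0004, 0, 0], [-0.016, -0.0004, 0, 0], [-0.012, 0, 0, 0], [-0.008, 0, 0, 0], [-0.004, 0, 0, 0], [0, 0, 0, 0]]}
}}

```text
time: 33.62
position: [0.4762, -0.3336, 0.2112]
tool_rot: [0.832, 0.554, 0.0, 0.0]
ft_force: [-0.5, 0.5, -7.4]
grip_width: 0.0213
grip_force: 50.0
```

```bash
python3 - <<'E'
from h import *
import pickle
np.set_printoptions(precision=4,suppress=True)
s=robot.camera("scene");d=robot.camera("side");o=robot.get_obs();pickle.dump((s,d,o),open("p1.pkl","wb"))
print(o["position"],o["ft_force"],o["q"])
T=R.from_quat(o['tool_rot']).as_matrix();print((np.array([.474,-.339,.2])-o['position'])@T)
a=s["img"][170:400,120:390];b=d["img"][60:330,180:450]
cv2.imwrite("pics/p1.png",np.hstack([cv2.resize(a,(400,341),interpolation=cv2.INTER_CUBIC),cv2.resize(b,(400,400),interpolation=cv2.INTER_CUBIC)[:341]])[:,:,::-1])
E
```

```text
[ 0.4763 -0.3328  0.2112] [-0.4404 -0.1438 -7.5902] [-0.8023  0.4818  1.5573  0.0006  1.103  -0.4075]
[-0.0067  0.0002  0.0112]
```

Scaled: 0.004 m is 0.008, -0.003 m is -0.006.

{"method": "advance", "body": {
  "segments": {"steps": [[-0.006, 0, 0.004, 0], [-0.005, 0, 0.006, 0], [-0.0024, 0, 0.008, 0], [0, 0, 0.008, 0], [0, 0, 0.008, 0], [0, 0, 0.006, 0], [0, 0, 0.004, 0], [0, 0, 0.003, 0], [0, 0, 0.002, 0], [0, 0, 0, 0], [0, 0, 0, 0]]}
}}

```text
time: 34.63
position: [0.4738, -0.3394, 0.1868]
tool_rot: [0.832, 0.555, 0.0, 0.0]
ft_force: [-0.3, -0.2, -7.8]
grip_width: 0.0215
grip_force: 50.0
```

{"method": "advance", "body": {
  "segments": {"steps": [[0, 0, 0.002, 0], [0, 0, 0.002, 0], [0, 0, 0.002, 0], [0, 0, 0, 0]]}
}}

```text
time: 34.97
position: [0.4736, -0.3392, 0.1836]
tool_rot: [0.832, 0.555, -0.0, -0.0]
ft_force: [-0.1, 0.3, -7.6]
grip_width: 0.0217
grip_force: 50.0
```

{"method": "advance", "body": {
  "segments": {"steps": [[0, 0, 0.0014, 0], [0, 0, 0.0012, 0], [0, 0, 0, 0]]}
}}

```text
time: 35.22
position: [0.4738, -0.3394, 0.1825]
tool_rot: [0.832, 0.555, -0.0, 0.0]
ft_force: [-0.4, 0.0, -7.9]
grip_width: 0.0218
grip_force: 50.0
```

Scaled: 0.0007 m is 0.0014.

{"method": "advance", "body": {
  "segments": {"steps": [[0, 0, 0.0014, 0], [0, 0, 0, 0]]}
}}

```text
time: 35.38
position: [0.4738, -0.3395, 0.1824]
tool_rot: [0.832, 0.555, 0.0, 0.0]
ft_force: [-1.1, 1.6, -2.1]
grip_width: 0.0214
grip_force: 50.0
```

{"method": "advance", "body": {
  "segments": {"steps": [[0, 0, 0.0014, 0], [0, 0, 0, 0]]}
}}

```text
time: 35.55
position: [0.4739, -0.3396, 0.1824]
tool_rot: [0.832, 0.555, 0.0, 0.001]
ft_force: [-2.0, 1.8, 4.7]
grip_width: 0.0217
grip_force: 50.0
```

```bash
python3 - <<'E'
from h import *
import pickle
s=robot.camera("scene");d=robot.camera("side");o=robot.get_obs();pickle.dump((s,d,o),open("p2.pkl","wb"))
print(o["position"],o["ft_force"])
a=s["img"][170:400,120:390];b=d["img"][60:330,180:450]
cv2.imwrite("pics/p2.png",np.hstack([cv2.resize(a,(400,341),interpolation=cv2.INTER_CUBIC),cv2.resize(b,(400,400),interpolation=cv2.INTER_CUBIC)[:341]])[:,:,::-1])
E
```

```text
[ 0.47394489 -0.33959097  0.18241932] [-2.50171883  1.88569466  6.87386304]
```

View pics/p2.png

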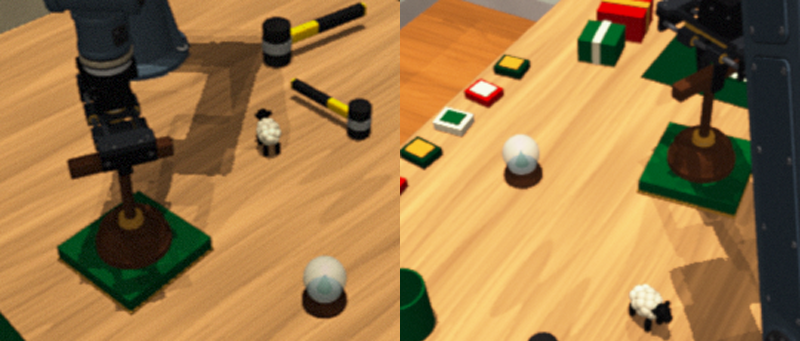

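The stand is centred on the riser (base about (135,235) on the diamond in the scene view), the mallet stands at (358,115), and the bystanders haven't moved. Landing 30.0 mm above the lift height shows the fit didn't slip. I'll ease off, release and retreat.

Scaled: -0.0008 m is -0.0016.

{"method": "advance", "body": {
  "segments": {"steps": [[0, 0, -0.0016, 0], [0, 0, 0, 0]]}
}}

```text
time: 35.82
position: [0.4739, -0.3396, 0.1824]
tool_rot: [0.832, 0.555, 0.0, 0.001]
ft_force: [-1.9, 1.0, 4.2]
grip_width: 0.0217
grip_force: 50.0
```

{"method": "advance", "body": {
  "segments": {"steps": [[0, 0, 0, 0], [0, 0, 0, 0], [0, 0, 0, 0], [0, 0, 0, 0], [0, 0, 0, 0], [0, 0, 0, 0], [0, 0, 0, 0], [0, 0, 0, 0]]},
  "aperture": 0.065,
  "grip_force": 20
}}

```text
time: 36.48
position: [0.4738, -0.3394, 0.1818]
tool_rot: [0.832, 0.555, 0.0, 0.0]
ft_force: [-0.0, 0.2, -0.7]
grip_width: 0.0627
grip_force: 0.0
```

{"method": "advance", "body": {
  "segments": {"steps": [[0, 0, -0.02, 0], [0, 0, -0.04, 0], [0, 0, -0.06, 0], [0, 0, -0.06, 0], [0, 0, -0.06, 0], [0, 0, 0, 0], [0, 0, 0, 0], [0, 0, 0, 0]]}
}}

```text
time: 37.15
position: [0.4734, -0.339, 0.302]
tool_rot: [0.832, 0.555, -0.0, -0.0]
ft_force: [0.1, 0.4, -1.1]
grip_width: 0.0649
grip_force: 0.0
```

```bash
python3 - <<'E'
from h import *
import pickle
np.set_printoptions(precision=4,suppress=True)
s0,d0,_=pickle.load(open("p2.pkl","rb"));s=robot.camera("scene");d=robot.camera("side")
for a,b,r in((s0,s,(slice(310,365),slice(160,262))),(d0,d,(slice(145,200),slice(345,420)))):
    print("base/riser region change",np.abs(a["img"][r].astype(int)-b["img"][r]).mean())
i=s["img"][310:330,190:230].astype(int);m=(i[...,0]>90)&(i[...,1]>60)&(i[...,2]<60);print("brass px",np.argwhere(m).mean(0)[::-1]+[190,310],m.sum())
for c in(s,d): print(proj(c,[[.474,-.339,.078]]))
c=cv2.Canny(s["img"],50,150);print(robot.get_obs()["time"],robot.get_obs()["ft_force"])
E
```

```text
base/riser region change 5.062388591800357
base/riser region change 6.117575757575757
brass px [204.6164 318.0411] 73
[[208.1254 316.7417]]
[[384.0449 152.3385]]
37.25 [ 0.3423  0.8231 -0.3086]
```

```bash
python3 -c "
from rig import robot
print(robot.hand_in())"
```

```text
the job is handed in; nothing more can be done
None
```

I handed in the job at about 37 s: the stand is tapped tight (last taps about 32–33 N at the bar) and stands upright in the middle of the riser, the mallet is back on the counter, and the mug, globe and sheep were left alone.

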